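# Set up the ultrasonic polisher for a finishing pass

### The arm

A 6-joint arm with a two-finger parallel gripper is mounted at the origin on a cart in front of the work surface, level with it; the furniture and walls round the work are solid. World frame = base frame: x ahead of the robot, y to its left, z up, the work surface at z = 0. Lengths are in m, angles in rad, forces in N, time in s.
With the tool pointing down it reaches from about 0.325 to 0.775 m from the base axis. Payload 9.3 kg.
Tool frame: the origin (TCP) lies between the finger pads; the fingertips stand ahead of it and the grasp point (between the pads) lies 6 mm ahead of it (bot.nose_length is the z of the fingertips in the tool frame, in m); z points along the fingers, y is the direction in which the jaws open and shut (so a half turn about z gives the same grasp; the last joint's range is limited). The gripper opens to 85 mm and grips with 20 to 120 N. Pads are 22 mm wide; open, the fingers measure 114 mm over their backs; the gripper's body (76 mm by 85 mm) begins 54 mm behind the grasp point. The pads swing forward as they close: fully open they stand 13 mm farther back than shut.
Start: joints at [-1.367, 0.259, 0.021, 1.334, 0, 1.418], TCP at [0.192, -0.515, 0.256] pointing down, gripper open.
Joint ranges: [-3.04, 3.04], [-0.91, 1.82], [-1.04, 1.36], [-1.92, 1.95], [-1.52, 1.45], [-3.14, 3.14]. Speed limits (rad/s): [2.22, 2.22, 2.79, 3.14, 3.14, 3.14].

### API

Orientations are given as a unit quaternion [x, y, z, w].
In Python, from plant import bot, eyes, close_job gives the robot as it stands.
- The arm moves only by the tool send_rows, never from a script. Its argument "series" is a list of rows, each an object with "delta_pos": the shift along the tool's x, y, z in m, a list of three; "twist": the turn, a rotation vector about the tool's x, y, z in rad, a list of three; "jaw": the finger opening in m, from 0 to 0.0854. A call has 1 to 10 rows; each row is the pose to reach, as a shift and turn from the pose commanded when the call began, along the tool's axes at that moment; what a row does not reach only later rows make up. A row lasts 1/8 s, in which the tool goes at most 62.5 mm and 10.7 degrees, less where a joint would pass 70% of its speed; a pose out of reach is approached as far as the arm can. A call with a gripper value outside its range is refused whole. The fingers move at their own pace and stop on an object; "force" is the grip in N (left out, the last holds). Time passes only in rows, so rows that repeat a pose let the fingers close. It gives the time, the measured TCP pose, the force and the opening at its end, in the units of the state.
- bot.sense(): the state, without advancing time (a new reading comes with each control period).
- eyes.camera(name): name is "scene" or "top" or "wrist"; returns a dict with "img" (420x560x3 uint8, red, green, blue), "mtx" (3x3 intrinsics, pixels), "cam_to_world" (4x4, takes a point from camera to world coordinates); the wrist camera has in their place "mount" (4x4, takes a point from camera to tool coordinates, whose origin is the TCP and whose axes are the flange's). Camera axes: x right, y up, looking along -z (the intrinsics and any distortion apply to the point x, -y, -z); pixel columns grow to the right and rows downward; lengths in m; the calibration is good to about 2 mm. A picture is of the moment at which its call begins: read the wrist's pose just before it. There is no depth.
- close_job(): hands the job in, once; it reports no verdict.
The state is a dict: "clock": time; "qpos": joint angles; "qd": joint speeds; "joint_torque": joint torques, N m; "tool_pos": TCP position; "orientation": TCP orientation; "force": force on the tool from outside, world axes, zero at the start; "moment": the same for the moment, N m; "finger_gap": finger opening in m.
Only numpy, scipy, OpenCV 4.12 (cv2) and the standard library are available. Lean on these libraries where they do the work, as an engineer would, in place of code of your own. Each camera call takes 0.05 s, during which the arm holds its last target.

### The job

Set up the ultrasonic polisher's console for finishing, pressing with the fingertips. While the mains is still off, press the smooth right-hand range key until it latches in and the ribbed left-hand key pops up; then press down the far half of the mains rocker so that it snaps to on; last, press the round tune button right down, hold it down for a full second so that the generator can find its frequency, and let it come back up. Leave the level knob as it is set, and do not shift, knock over or pick up the handpiece and the felt bobs beside the console.

Things in the scene. Friction and masses are not known exactly. Their poses are not given: they have to be found in the camera images.
- console: Grey console, 158 x 240 mm, 80 mm high at the back, fixed. Origin: centre of its underside, on the bench; z up, x to its back, y to its left; yaw varies. Its aluminium face rises 12 degrees to the back, centre 62 mm up. Near row, left to right at y = 80, 26, -26, -80 mm: mains rocker, left key, right key, tune button, in frames 2 to 3 mm high. Behind: lens, jacks, level knob.
- fine_key_top (a point): Centre of the top of the right-hand range key: smooth rectangular grey cap, 32 mm along the slope x 26 mm across, 10.5 mm off the face when out, 4.5 mm when latched in. Moves with the cap; z axis is the face's outward normal, x up the slope, y to the left.
- fine_key (a joint): Right-hand (fine) range key: 0 = out (as it starts), 0.006 m = latched in. It goes in against the face's normal. Over-centre spring: about 3.5 N starts it, the force falls off, and beyond 3 mm it snaps in by itself and stays.
- coarse_key_top (a point): Centre of the top of the left-hand range key: the same cap with four raised cross ribs. Latched in at the start (4.5 mm off the face). Axes as for the other key.
- coarse_key (a joint): Left-hand (coarse) range key, linked to the other inside: 0 = latched in (as it starts), 0.006 m = popped up. It always comes out exactly as far as the right-hand key goes in.
- rocker_far (a point): On top of the black rocker's far half, 13 mm beyond the pivot; moves with it, y axis along the pivot. Rocker: shallow V, 36 mm along the slope x 24.5 mm. Off: near half parallel to the face, far half up at 0.4 rad, its end 11 mm off the face. On: far half parallel to the face and 4 mm off it. This point goes about 5 mm down on the way.
- mains_rocker (a joint): Mains rocker: 0 = off (as it starts), 0.4 rad = on. About 3.5 N on the middle of the far half starts it; beyond 0.2 rad it snaps over by itself and stays.
- tune_top (a point): Centre of the top of the round grey tune button, 27 mm across, 10.5 mm off the face when out. It moves with the button; z axis is the face's outward normal.
- tune_button (a joint): Tune button: 0 = out, 0.005 m = right down (about 4 N); goes in against the face's normal and springs back when released.
- level_pointer (a point): Tip of the white pointer line on top of the black level knob (25 mm across, 18 mm high, in the far row at the right; its axis is the face's normal, 12 mm from this point). Start angle varies. Not to be turned.
- handpiece_mid (a point): Loose cordless handpiece, 26 x 175 x 28 mm, lying to the right of the console; this point is about its middle, 14 mm up. Not to be disturbed.
- felt_bob_1_mid (a point): Larger loose felt bob, 22 mm across and 52 mm high, standing to the left of the console; half-way up. Not to be disturbed.
- felt_bob_2_mid (a point): Smaller loose felt bob, 16 mm across and 52 mm high, standing to the left of the console; half-way up. Not to be disturbed.

How it is judged:
By the outcome, as a careful person would: the job done as asked, in the order asked, and still so for the second after the job is handed in, with the robot touching nothing.
It also fails if it takes over 48 s, if anything falls off the work surface, if the arm or the gripper's body presses on something with over 40 N, if the wrist force passes 120 N, or if a joint passes its speed limit or range.

## Working session

There is one attempt and no reset: what is moved stays moved. The work goes in short steps, Python scripts to look and compute and a tool call to move; the robot and the scene stay as the last step left them, time stands still between calls to the robot, and variables do not carry over. Pictures are saved under pics/ and viewed, and the job is handed in when it is done.

Besides the shell and the picture viewer there is one more tool, called after "Call:" by a JSON object that holds its "method" and its "body", one argument or row to a line. send_rows: Moves the arm, as the interface text tells. Its arguments: {"type":"object","properties":{"series":{"type":"array","items":{"type":"object","properties":{"delta_pos":{"type":"array","items":{"type":"number"}},"twist":{"type":"array","items":{"type":"number"}},"jaw":{"type":"number"}}}},"force":{"type":"number"}},"required":["series"]}

```bash
ls; mkdir -p pics; python3 - <<'E'
from plant import bot, eyes
import cv2,numpy as np
s=bot.sense();print(s['clock'],s['tool_pos'],s['orientation'],s['finger_gap'],bot.nose_length)
for n in ['scene','top']:
    c=eyes.camera(n);cv2.imwrite(f'pics/{n}0.png',c['img'][:,:,::-1]);print(n,c['mtx'],c['cam_to_world'],[k for k in c])
    np.savez(f'{n}0.npz',img=c['img'],K=c['mtx'],T=c['cam_to_world'])
E
```

```text
pics
0.0 [ 0.19203708 -0.51510757  0.25565987] [ 9.84127685e-01  1.77460544e-01 -1.79201198e-05 -6.74213406e-04] 0.08516624984959956 0.025
scene [[487.42694439   0.         279.70215418]
 [  0.         487.42694439 206.01463443]
 [  0.           0.           1.        ]] [[-0.61927993  0.52646231 -0.58252022  0.04405456]
 [-0.78509483 -0.42547679  0.45010623  0.25959201]
 [-0.01088487  0.73607536  0.67681207  0.67645003]
 [ 0.          0.          0.          1.        ]] ['img', 'mtx', 'cam_to_world']
top [[439.04407708   0.         279.17906058]
 [  0.         439.04407708 209.10338217]
 [  0.           0.           1.        ]] [[ 0.0929501   0.97126724 -0.21908954  0.31704375]
 [-0.99565429  0.08940433 -0.02606545 -0.15814299]
 [-0.00572896  0.22056022  0.97535653  1.09847885]
 [ 0.          0.          0.          1.        ]] ['img', 'mtx', 'cam_to_world']
```

View pics/scene0.png

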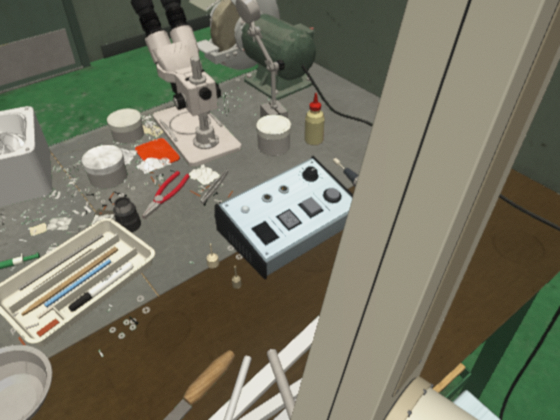

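View pics/top0.png

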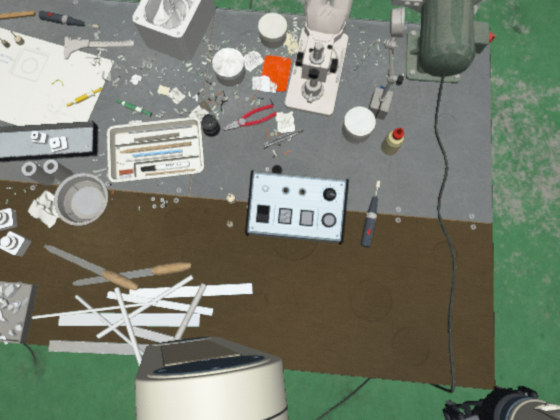

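The console is seen in top at (248-345, 170-243) with the handpiece at (372,215). In scene it's at (215-355,160-270), with two bobs at (212,262) and (236,283). I'll enlarge both.

```bash
python3 - <<'E'
import cv2,numpy as np
a=cv2.imread('pics/top0.png')[160:255,215:395];cv2.imwrite('pics/topz.png',cv2.resize(a,None,fx=4.4,fy=4.4,interpolation=cv2.INTER_CUBIC))
a=cv2.imread('pics/scene0.png')[150:295,195:375];cv2.imwrite('pics/scenez.png',cv2.resize(a,None,fx=4,fy=4,interpolation=cv2.INTER_CUBIC))
E
```

```text
(no output)
```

View pics/topz.png

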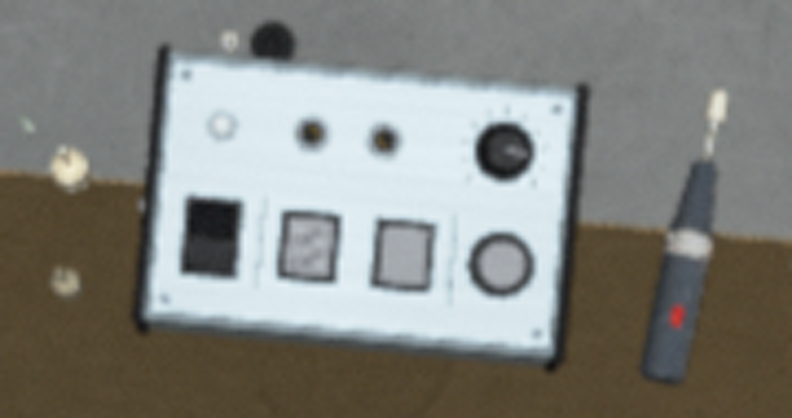

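View pics/scenez.png

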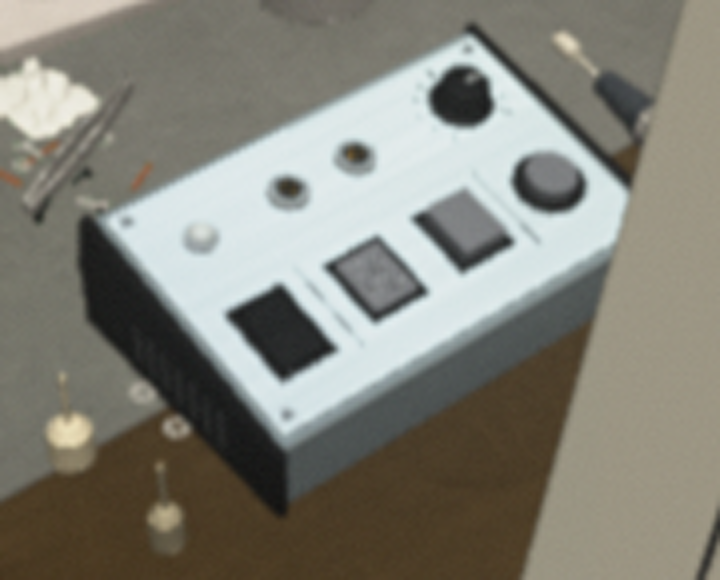

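The top view shows the rocker at zoomed (212,237), keys at (309,247) and (403,255), tune at (501,264) and the knob at (504,151). The scene view shows the same parts, with the post just clear of tune. Next I'll take contours and triangulate.

```bash
cat > h.py <<'E'
import cv2,numpy as np
def ray(K,T,u,v):
    d=np.array([(u-K[0,2])/K[0,0],-(v-K[1,2])/K[1,1],-1.]);d=T[:3,:3]@d
    return T[:3,3],d/np.linalg.norm(d)
def tri(rs):
    A=np.zeros((3,3));b=np.zeros(3)
    for o,d in rs:
        P=np.eye(3)-np.outer(d,d);A+=P;b+=P@o
    p=np.linalg.solve(A,b);return p,[np.linalg.norm((np.eye(3)-np.outer(d,d))@(p-o)) for o,d in rs]
def plane(o,d,p0,n): return o+d*(n@(p0-o))/(n@d)
E
python3 - <<'E'
import cv2,numpy as np
from h import *
for n,th,(x0,y0,x1,y1) in [('top',150,(248,170,346,243)),('scene',125,(215,155,355,262))]:
    z=np.load(n+'0.npz');g=cv2.cvtColor(z['img'],cv2.COLOR_RGB2GRAY)
    f=4;c=cv2.resize(g[y0:y1,x0:x1],None,fx=f,fy=f,interpolation=cv2.INTER_CUBIC)
    m=(c<th+25).astype(np.uint8)
    nb,l,st,ce=cv2.connectedComponentsWithStats(m)
    print(n)
    for i in range(1,nb):
        if 300<st[i][4]<9000:
            cn=max(cv2.findContours((l==i).astype(np.uint8),0,1)[0],key=cv2.contourArea)
            r=cv2.minAreaRect(cn);
            ff=lambda p:np.round([(p[0]+.5)/f-.5+x0,(p[1]+.5)/f-.5+y0],2)
            print(ff(ce[i]),'rect',ff(r[0]),np.round(np.array(r[1])/f,1),round(r[2]),st[i][4])
E
```

```text
top
[285.31 189.97] rect [285.25 190.  ] [6.8 6.8] 90 624
[329.12 193.94] rect [329.25 194.  ] [13.8 13.8] 90 2479
[301.89 191.47] rect [302.02 191.36] [6.7 6.9] 9 615
[262.56 213.46] rect [262.53 213.5 ] [13.7 18.6] 5 3921
[284.68 215.67] rect [284.68 215.56] [14.  16.5] 6 3318
[306.11 217.61] rect [306.11 217.64] [14.1 16.6] 5 3602
[328.4  219.72] rect [328.38 219.75] [14.8 15.5] 90 2984
scene
[310.02 173.86] rect [310.39 174.14] [15.7 15.5] 39 3144
[283.44 188.74] rect [283.5  188.75] [6.8 7.8] 90 717
[331.69 195.44] rect [331.56 195.47] [18.4 14.8] 36 3463
[266.75 197.39] rect [266.88 197.38] [7.  7.5] 90 744
[310.45 207.42] rect [310.38 207.13] [21.8 15.4] 48 4492
[288.58 219.38] rect [288.61 219.37] [22.1 16. ] 49 4861
[264.8 232.7] rect [264.74 232.59] [25.  16.5] 50 5843
```

```bash
python3 - <<'E'
import numpy as np
from h import *
zt=np.load('top0.npz');zs=np.load('scene0.npz')
P=dict(rocker=((262.53,213.5),(264.75,232.6)),coarse=((284.68,215.6),(288.6,219.4)),fine=((306.1,217.6),(310.4,207.3)),tune=((328.4,219.7),(331.6,195.45)),knob=((329.15,193.95),(310.2,174)),j1=((285.3,190),(266.8,197.4)),j2=((301.95,191.4),(283.47,188.75)))
R={}
for k,(a,b) in P.items():
    p,e=tri([ray(zt['K'],zt['T'],*a),ray(zs['K'],zs['T'],*b)]);R[k]=p;print(k,p.round(4),np.round(e,4))
d=R['tune']-R['rocker'];print(np.linalg.norm(d),np.degrees(np.arctan2(d[0],-d[1])),'z step')
# each view with plane z
for nm,z,i in (('top',zt,0),('scene',zs,1)):
    for k in ('rocker','coarse','fine','tune'):
        o,dd=ray(z['K'],z['T'],*P[k][i]);print(nm,k,(o+dd*(0.062-o[2])/dd[2]).round(4))
E
```

```text
rocker [ 0.5378 -0.0898  0.0567] [0.0018 0.0018]
coarse [ 0.5376 -0.1439  0.0565] [0.0017 0.0017]
fine [ 0.5374 -0.1961  0.0564] [0.0016 0.0016]
tune [ 0.5374 -0.2502  0.056 ] [0.0018 0.0018]
knob [ 0.5968 -0.2462  0.0737] [0.0015 0.0015]
j1 [ 0.5977 -0.14    0.0709] [0.0016 0.0016]
j2 [ 0.5982 -0.1804  0.0701] [0.0017 0.0017]
0.16041985980901907 -0.16143498399921932 z step
top rocker [ 0.5353 -0.0914  0.062 ]
top coarse [ 0.5351 -0.1452  0.062 ]
top fine [ 0.5349 -0.197   0.062 ]
top tune [ 0.5347 -0.2508  0.062 ]
scene rocker [ 0.5352 -0.0858  0.062 ]
scene coarse [ 0.5347 -0.1394  0.062 ]
scene fine [ 0.5343 -0.1912  0.062 ]
scene tune [ 0.5341 -0.2443  0.062 ]
```

```bash
cat >> h.py <<'E'
from scipy.spatial.transform import Rotation as Ro
c12,s12=np.cos(np.radians(12)),np.sin(np.radians(12))
YAW=np.radians(-0.2)
Rz=Ro.from_euler('z',YAW).as_matrix()
n=Rz@np.array([-s12,0,c12]);ux=Rz@np.array([c12,0,s12]);uy=Rz@np.array([0,1.,0])
RT=np.column_stack([ux,-uy,-n])
def go(s,tcp,R=RT):
    Rc=Ro.from_quat(s['orientation']).as_matrix()
    return (Rc.T@(np.asarray(tcp)-s['tool_pos'])).round(4),Ro.from_matrix(Rc.T@R).as_rotvec().round(4)
E
python3 - <<'E'
from plant import bot,eyes
from h import *
s=bot.sense();print(eyes.camera('wrist')['mount'].round(4))
print(go(s,np.array([.537,-.17,.057])+n*.2))
E
```

```text
[[ 5.000e-04  9.462e-01  3.236e-01  8.370e-02]
 [ 1.000e+00 -8.000e-04  6.000e-04 -1.500e-03]
 [ 8.000e-04  3.236e-01 -9.462e-01 -1.184e-01]
 [ 0.000e+00  0.000e+00  0.000e+00  1.000e+00]]
(array([ 0.4049, -0.2176,  0.0034]), array([-0.0389,  0.2072,  0.3588]))
```

Call:
{"method": "send_rows", "body": {
  "series": [
    {"delta_pos":[0.405,-0.218,0.003],"twist":[-0.039,0.207,0.359],"jaw":0},
    {"delta_pos":[0.405,-0.218,0.003],"twist":[-0.039,0.207,0.359],"jaw":0},
    {"delta_pos":[0.405,-0.218,0.003],"twist":[-0.039,0.207,0.359],"jaw":0},
    {"delta_pos":[0.405,-0.218,0.003],"twist":[-0.039,0.207,0.359],"jaw":0},
    {"delta_pos":[0.405,-0.218,0.003],"twist":[-0.039,0.207,0.359],"jaw":0},
    {"delta_pos":[0.405,-0.218,0.003],"twist":[-0.039,0.207,0.359],"jaw":0},
    {"delta_pos":[0.405,-0.218,0.003],"twist":[-0.039,0.207,0.359],"jaw":0},
    {"delta_pos":[0.405,-0.218,0.003],"twist":[-0.039,0.207,0.359],"jaw":0},
    {"delta_pos":[0.405,-0.218,0.003],"twist":[-0.039,0.207,0.359],"jaw":0},
    {"delta_pos":[0.405,-0.218,0.003],"twist":[-0.039,0.207,0.359],"jaw":0}
  ]
}}

```text
clock: 1.4
tool_pos: [0.495, -0.17, 0.2531]
orientation: [0.995, -0.002, 0.104, 0.001]
force: [0.2, -0.5, -0.6]
finger_gap: 0.0002
```

```bash
python3 - <<'E'
from plant import bot,eyes
from h import *
s=bot.sense();c=eyes.camera('wrist');cv2.imwrite('pics/w1.png',c['img'][:,:,::-1])
Rc=Ro.from_quat(s['orientation']).as_matrix();T=np.eye(4);T[:3,:3]=Rc;T[:3,3]=s['tool_pos'];T=T@c['mount']
np.savez('w1.npz',img=c['img'],K=c['mtx'],T=T)
print(s['clock'],s['tool_pos'],s['force'],s['finger_gap'],go(s,np.array([.537,-.17,.057])+n*.2))
E
```

```text
1.4 [ 0.49503789 -0.17000131  0.25309255] [ 0.21853411 -0.47189225 -0.55800083] 0.00020462968083823834 (array([ 0.0003, -0.0001,  0.0005]), array([0.0013, 0.0005, 0.    ]))
```

View pics/w1.png

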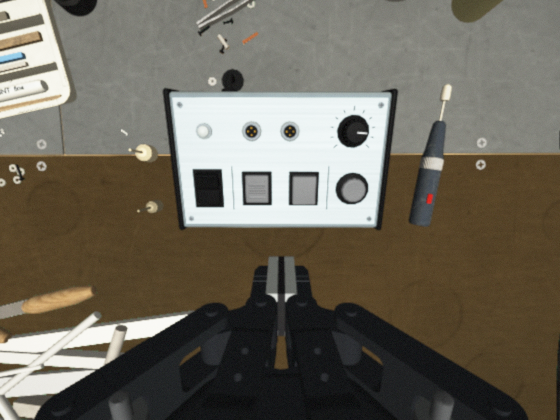

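The wrist view shows all the controls: rocker (208,188), ribbed key (257,188), smooth key (303,188), tune (351,188) and knob (353,131). The image rows run parallel to the console, so yaw is about 0. Now to measure these precisely.

```bash
python3 - <<'E'
from h import *
z=np.load('w1.npz');zt=np.load('top0.npz');zs=np.load('scene0.npz')
g=cv2.cvtColor(z['img'],cv2.COLOR_RGB2GRAY);x0,y0,x1,y1=180,100,384,222;f=4
c=cv2.resize(g[y0:y1,x0:x1],None,fx=f,fy=f,interpolation=cv2.INTER_CUBIC)
nb,l,st,ce=cv2.connectedComponentsWithStats((c<165).astype(np.uint8))
B=[]
for i in range(1,nb):
    if 2500<st[i][4]<40000:
        cn=max(cv2.findContours((l==i).astype(np.uint8),0,1)[0],key=cv2.contourArea);r=cv2.minAreaRect(cn)
        p=((r[0][0]+.5)/f-.5+x0,(r[0][1]+.5)/f-.5+y0);B.append(p);print(np.round(p,2),np.round(np.array(r[1])/f,1),r[2],st[i][4])
near=sorted([b for b in B if b[1]>170])
T=[(262.53,213.5),(284.68,215.6),(306.1,217.6),(328.4,219.7)];S=[(264.75,232.6),(288.6,219.4),(310.4,207.3),(331.6,195.45)]
for b,t,sc in zip(near,T,S):
    rw=ray(z['K'],z['T'],*b);rt=ray(zt['K'],zt['T'],*t);rs=ray(zs['K'],zs['T'],*sc)
    pl=lambda r:(r[0]+r[1]*(.058-r[0][2])/r[1][2]).round(4)[:2]
    print(pl(rw),pl(rt),pl(rs),'tri all',tri([rw,rt,rs])[0].round(4),'w+s',tri([rw,rs])[0].round(4))
E
```

```text
[352.5  130.75] [32.8 31.8] 90.0 12911
[379.38 186.5 ] [69.8  8. ] 90.0 4834
[207.97 187.71] [40.1 29.3] 86.12147521972656 17623
[256.38 187.87] [30.  33.5] -0.0 15884
[303.33 188.  ] [29.9 33.6] 0.7073193788528442 15777
[351.38 188.  ] [31.2 32.5] 90.0 13126
[ 0.5387 -0.0871] [ 0.5362 -0.0912] [ 0.5384 -0.088 ] tri all [ 0.5378 -0.0888  0.0578] w+s [ 0.5384 -0.0876  0.0584]
[ 0.5383 -0.1413] [ 0.5359 -0.1451] [ 0.5379 -0.142 ] tri all [ 0.5376 -0.1429  0.0573] w+s [ 0.5381 -0.1416  0.0581]
[ 0.538  -0.1938] [ 0.5358 -0.1971] [ 0.5375 -0.1941] tri all [ 0.5375 -0.1953  0.0566] w+s [ 0.5379 -0.194   0.0578]
[ 0.5379 -0.2476] [ 0.5355 -0.2511] [ 0.5373 -0.2476] tri all [ 0.5375 -0.2495  0.0559] w+s [ 0.5377 -0.2478  0.0575]
```

```bash
python3 - <<'E'
from plant import bot,eyes
from h import *
s=bot.sense();print(go(s,np.array([.538,-.1945,.0555])+n*(.025+.018)))
E
```

```text
(array([0.0012, 0.0237, 0.1594]), array([ 0.0015,  0.0003, -0.0008]))
```

Call:
{"method": "send_rows", "body": {
  "series": [
    {"delta_pos":[0.001,0.024,0.05],"twist":[0.0015,0,0],"jaw":0},
    {"delta_pos":[0.001,0.024,0.1],"twist":[0.0015,0,0],"jaw":0},
    {"delta_pos":[0.001,0.024,0.14],"twist":[0.0015,0,0],"jaw":0},
    {"delta_pos":[0.001,0.024,0.159],"twist":[0.0015,0,0],"jaw":0},
    {"delta_pos":[0.001,0.024,0.159],"twist":[0.0015,0,0],"jaw":0},
    {"delta_pos":[0.001,0.024,0.159],"twist":[0.0015,0,0],"jaw":0}
  ]
}}

```text
clock: 2.2
tool_pos: [0.5294, -0.1949, 0.0989]
orientation: [0.994, -0.002, 0.105, 0.0]
force: [-0.0, 0.3, -0.1]
finger_gap: -0.0003
```

```bash
cat >>h.py <<'E'
def look(name,tag,crop=None,f=1):
    from plant import bot,eyes
    s=bot.sense();c=eyes.camera(name);im=c['img'][:,:,::-1]
    if crop: x0,y0,x1,y1=crop; im=cv2.resize(im[y0:y1,x0:x1],None,fx=f,fy=f,interpolation=cv2.INTER_CUBIC)
    cv2.imwrite(f'pics/{tag}.png',im);return s,c
E
python3 - <<'E'
from h import *
s,c=look('wrist','w2');print(s['clock'],s['tool_pos'],s['force'],go(s,np.array([.538,-.1945,.0555])+n*(.025+.018)))
look('scene','s2',(195,140,375,290),4)
E
```

```text
2.2 [ 0.52935228 -0.19488637  0.09894533] [-0.02279244  0.25121805 -0.08042617] (array([-0.0006, -0.0004,  0.0013]), array([ 0.0006, -0.001 , -0.0009]))
```

View pics/w2.png

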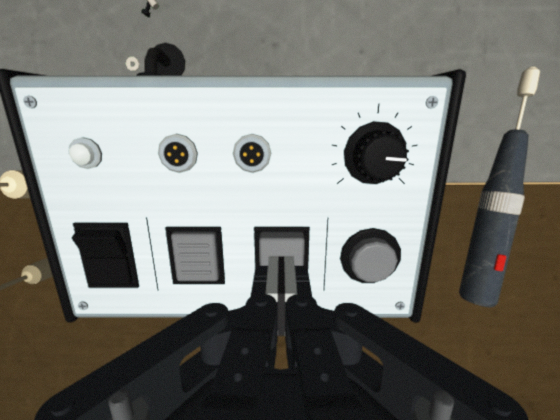

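View pics/s2.png

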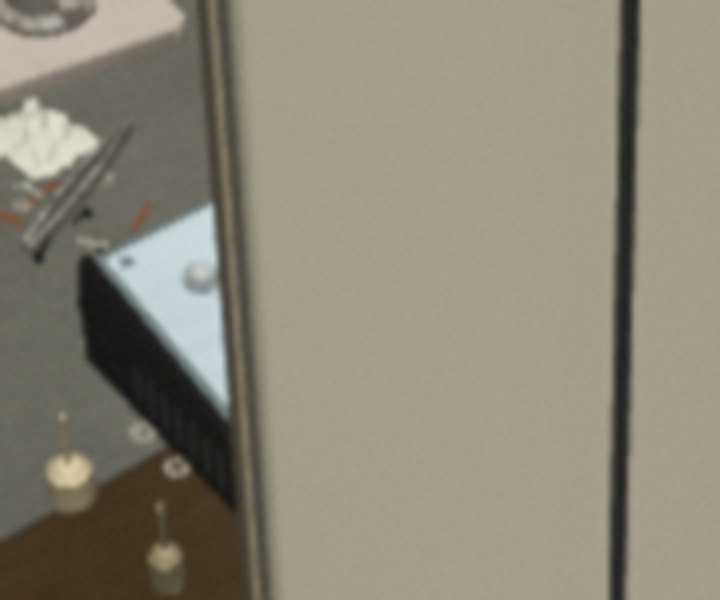

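The scene camera is blocked by the arm. The wrist view shows the closed tips centred over the smooth key (282,255). Pressing step by step.

Call:
{"method": "send_rows", "body": {
  "series": [
    {"delta_pos":[-0.001,0,0.004],"jaw":0},
    {"delta_pos":[-0.001,0,0.007],"jaw":0},
    {"delta_pos":[-0.001,0,0.009],"jaw":0},
    {"delta_pos":[-0.001,0,0.009],"jaw":0}
  ]
}}

```text
$.series[0]: bad value
```

Call:
{"method": "send_rows", "body": {
  "series": [
    {"delta_pos":[0,0,0.001],"jaw":0},
    {"delta_pos":[0,0,0.002],"jaw":0},
    {"delta_pos":[0,0,0.002],"jaw":0}
  ]
}}

```text
$.series[0]: bad value
```

Call:
{"method": "send_rows", "body": {
  "series": [
    {"delta_pos":[-0.001,0,0.004],"twist":[0,0,0],"jaw":0},
    {"delta_pos":[-0.001,0,0.007],"twist":[0,0,0],"jaw":0},
    {"delta_pos":[-0.001,0,0.009],"twist":[0,0,0],"jaw":0},
    {"delta_pos":[-0.001,0,0.009],"twist":[0,0,0],"jaw":0}
  ]
}}

```text
clock: 2.8
tool_pos: [0.5303, -0.1939, 0.0888]
orientation: [0.995, -0.002, 0.104, 0.0]
force: [0.3, 0.9, 1.0]
finger_gap: 0.0002
```

Call:
{"method": "send_rows", "body": {
  "series": [
    {"delta_pos":[0,0,0.001],"twist":[0,0,0],"jaw":0},
    {"delta_pos":[0,0,0.002],"twist":[0,0,0],"jaw":0},
    {"delta_pos":[0,0,0.002],"twist":[0,0,0],"jaw":0}
  ]
}}

```text
clock: 3.18
tool_pos: [0.5307, -0.1939, 0.0869]
orientation: [0.995, -0.002, 0.104, -0.0]
force: [-0.2, 0.1, -0.8]
finger_gap: -0.0003
```

Call:
{"method": "send_rows", "body": {
  "series": [
    {"delta_pos":[0,0,0.001],"twist":[0,0,0],"jaw":0},
    {"delta_pos":[0,0,0.002],"twist":[0,0,0],"jaw":0},
    {"delta_pos":[0,0,0.002],"twist":[0,0,0],"jaw":0}
  ]
}}

```text
clock: 3.55
tool_pos: [0.5311, -0.1939, 0.0853]
orientation: [0.995, -0.002, 0.105, 0.0]
force: [-1.0, 0.6, 4.1]
finger_gap: 0.0001
```

Call:
{"method": "send_rows", "body": {
  "series": [
    {"delta_pos":[0,0,0.001],"twist":[0,0,0],"jaw":0},
    {"delta_pos":[0,0,0.0015],"twist":[0,0,0],"jaw":0},
    {"delta_pos":[0,0,0.0015],"twist":[0,0,0],"jaw":0}
  ]
}}

```text
clock: 3.92
tool_pos: [0.5312, -0.194, 0.0851]
orientation: [0.994, -0.002, 0.105, 0.001]
force: [-9.9, 2.0, 19.3]
finger_gap: 0.0002
```

```bash
python3 - <<'E'
from h import *
s,c=look('wrist','w3',(130,200,430,320),2.6);print(s['clock'],s['tool_pos'],s['force'],(s['tool_pos']-np.array([.538,-.1945,.0555]))@n-.025)
E
```

```text
3.925 [ 0.5311872  -0.193968    0.08508531] [-9.8918361   2.00422336 19.32097083] 0.005355641539379188
```

View pics/w3.png

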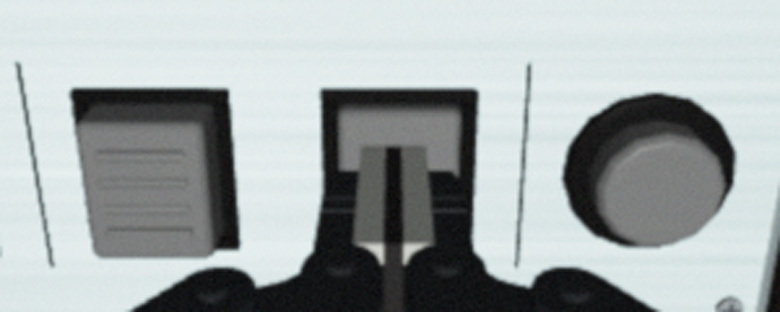

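The ribbed key at zoomed (150,190) is now up. The smooth key (400,140) sits flush under the tips with 19 N of bottoming force, so it has latched. Lift off and move to the rocker.

```bash
python3 - <<'E'
from plant import bot
from h import *
s=bot.sense();print(go(s,np.array([.538,-.088,.0555])+ux*.016+n*(.025+.018)))
E
```

```text
(array([ 0.0162, -0.106 , -0.0127]), array([ 0.0007, -0.001 ,  0.0001]))
```

Call:
{"method": "send_rows", "body": {
  "series": [
    {"delta_pos":[0,0,-0.02],"twist":[0,0,0],"jaw":0},
    {"delta_pos":[0,0,-0.045],"twist":[0,0,0],"jaw":0},
    {"delta_pos":[0.016,-0.05,-0.045],"twist":[0,0,0],"jaw":0},
    {"delta_pos":[0.016,-0.106,-0.045],"twist":[0,0,0],"jaw":0},
    {"delta_pos":[0.016,-0.106,-0.03],"twist":[0,0,0],"jaw":0},
    {"delta_pos":[0.016,-0.106,-0.015],"twist":[0,0,0],"jaw":0},
    {"delta_pos":[0.016,-0.106,-0.015],"twist":[0,0,0],"jaw":0},
    {"delta_pos":[0.016,-0.106,-0.015],"twist":[0,0,0],"jaw":0}
  ]
}}

```text
clock: 4.97
tool_pos: [0.5444, -0.089, 0.1014]
orientation: [0.995, -0.002, 0.104, 0.0]
force: [-0.3, 0.1, 0.5]
finger_gap: 0.0002
```

```bash
python3 - <<'E'
from h import *
s,c=look('wrist','w4');print(s['clock'],s['force'],go(s,np.array([.538,-.088,.0555])+ux*.016+n*(.025+.018)))
E
```

```text
4.975 [-0.34921402  0.14732522  0.47566339] (array([ 0.0002, -0.001 ,  0.0006]), array([-0.    ,  0.0005, -0.0014]))
```

View pics/w4.png

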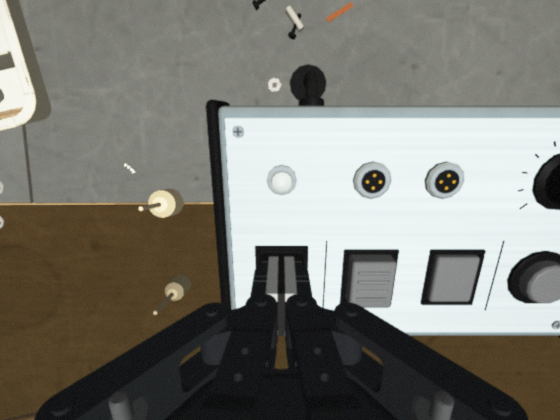

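Fine key stays latched (453,277) and coarse is up (370,278). The tips line up with the rocker's far half (281,262). Pressing the rocker.

Call:
{"method": "send_rows", "body": {
  "series": [
    {"delta_pos":[0,-0.001,0.003],"twist":[0,0,0],"jaw":0},
    {"delta_pos":[0,-0.001,0.006],"twist":[0,0,0],"jaw":0},
    {"delta_pos":[0,-0.001,0.0075],"twist":[0,0,0],"jaw":0},
    {"delta_pos":[0,-0.001,0.009],"twist":[0,0,0],"jaw":0},
    {"delta_pos":[0,-0.001,0.009],"twist":[0,0,0],"jaw":0}
  ]
}}

```text
clock: 5.65
tool_pos: [0.5464, -0.087, 0.0929]
orientation: [0.994, -0.002, 0.105, 0.0]
force: [0.9, -0.4, 1.1]
finger_gap: -0.0003
```

Call:
{"method": "send_rows", "body": {
  "series": [
    {"delta_pos":[0,0,0.001],"twist":[0,0,0],"jaw":0},
    {"delta_pos":[0,0,0.002],"twist":[0,0,0],"jaw":0},
    {"delta_pos":[0,0,0.003],"twist":[0,0,0],"jaw":0},
    {"delta_pos":[0,0,0.003],"twist":[0,0,0],"jaw":0}
  ]
}}

```text
clock: 6.15
tool_pos: [0.5466, -0.0869, 0.0896]
orientation: [0.995, -0.002, 0.104, -0.0]
force: [0.0, 0.2, -0.1]
finger_gap: 0.0003
```

```bash
python3 - <<'E'
from h import *
s,c=look('wrist','w5',(200,210,400,350),4);print(s['clock'],s['tool_pos'],s['force'],(s['tool_pos']-np.array([.538,-.1945,.0555]))@n-.025-.00086)
E
```

```text
6.15 [ 0.54664985 -0.08691902  0.0896425 ] [ 0.04462363  0.16678027 -0.06028023] 0.005816086774030428
```

View pics/w5.png

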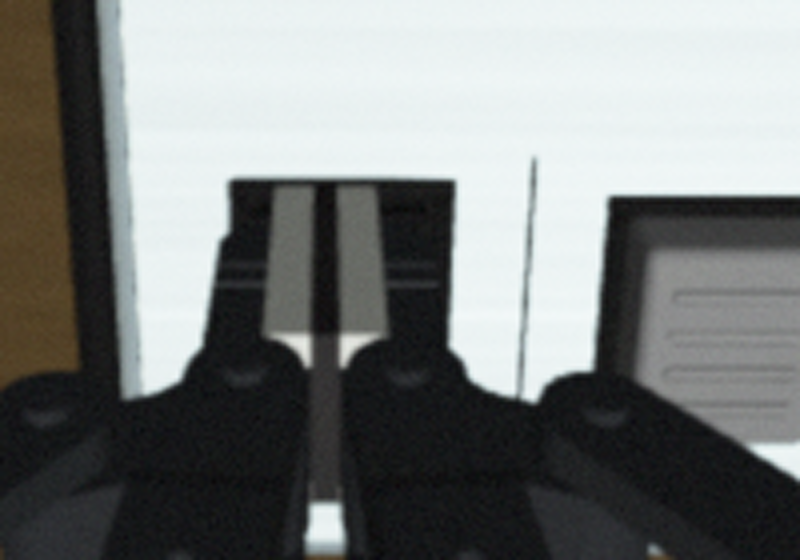

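Zero force with the tips 5.8 mm off the face fits the rocker having snapped over. I'll lift off and look.

Call:
{"method": "send_rows", "body": {
  "series": [
    {"delta_pos":[0,0,-0.03],"twist":[0,0,0],"jaw":0},
    {"delta_pos":[0,0.05,-0.06],"twist":[0,0,0],"jaw":0},
    {"delta_pos":[-0.016,0.1,-0.06],"twist":[0,0,0],"jaw":0},
    {"delta_pos":[-0.016,0.16,-0.05],"twist":[0,0,0],"jaw":0},
    {"delta_pos":[-0.016,0.16,-0.03],"twist":[0,0,0],"jaw":0},
    {"delta_pos":[-0.016,0.16,-0.03],"twist":[0,0,0],"jaw":0},
    {"delta_pos":[-0.016,0.16,-0.03],"twist":[0,0,0],"jaw":0}
  ]
}}

```text
clock: 7.08
tool_pos: [0.5245, -0.2464, 0.1164]
orientation: [0.995, -0.001, 0.105, 0.0]
force: [-0.7, -0.0, -0.8]
finger_gap: -0.0002
```

```bash
python3 - <<'E'
from h import *
s,c=look('wrist','w6');print(s['clock'],s['tool_pos'],s['force'],go(s,np.array([.538,-.248,.0555])+n*(.025+.018)))
E
```

```text
7.075 [ 0.52445758 -0.24643371  0.1163535 ] [-0.68990148 -0.03462081 -0.80468649] (array([0.0006, 0.0015, 0.0193]), array([-0.0004, -0.0001,  0.0008]))
```

View pics/w6.png

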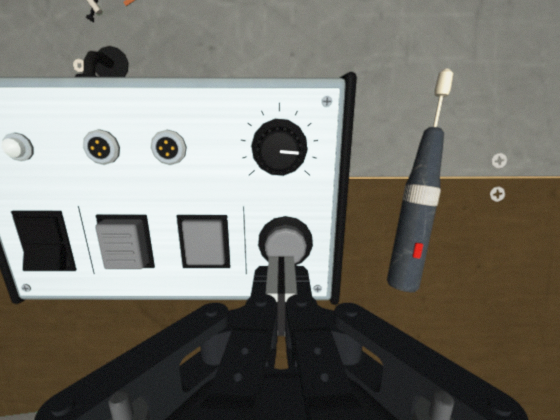

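```bash
python3 - <<'E'
import cv2,numpy as np
a=cv2.imread('pics/w2.png')[205:305,60:150];b=cv2.imread('pics/w6.png')[195:295,0:90]
o=np.hstack([cv2.resize(x,(396,440),interpolation=cv2.INTER_CUBIC) for x in (a,b)]);o=np.clip(o.astype(float)*3,0,255)
cv2.imwrite('pics/cmp.png',o.astype(np.uint8))
E
```

```text
(no output)
```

View pics/cmp.png

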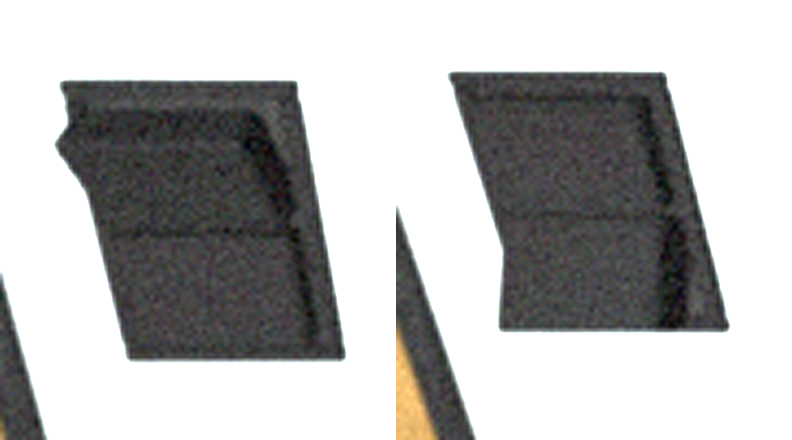

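Rocker comparison, before on the left and after on the right: the far half now lies flat and the near half is raised, so mains is on. Now the tune button.

Call:
{"method": "send_rows", "body": {
  "series": [
    {"delta_pos":[0.0005,0.0015,0.01],"twist":[0,0,0],"jaw":0},
    {"delta_pos":[0.0005,0.0015,0.018],"twist":[0,0,0],"jaw":0},
    {"delta_pos":[0.0005,0.0015,0.023],"twist":[0,0,0],"jaw":0},
    {"delta_pos":[0.0005,0.0015,0.023],"twist":[0,0,0],"jaw":0}
  ]
}}

```text
clock: 7.62
tool_pos: [0.5295, -0.2482, 0.0929]
orientation: [0.995, -0.002, 0.104, -0.0]
force: [0.1, 0.6, -0.8]
finger_gap: -0.0005
```

```bash
python3 - <<'E'
from h import *
s,c=look('wrist','w7',(180,180,400,345),3.6);print(s['clock'],s['tool_pos'],s['force'],go(s,np.array([.538,-.248,.0555])+n*(.025+.0055+.00086)))
E
```

```text
7.625 [ 0.52953765 -0.24817949  0.09287371] [ 0.07630549  0.64378664 -0.81997969] (array([ 0.0005, -0.0002,  0.007 ]), array([-0.0009,  0.0008,  0.0002]))
```

View pics/w7.png

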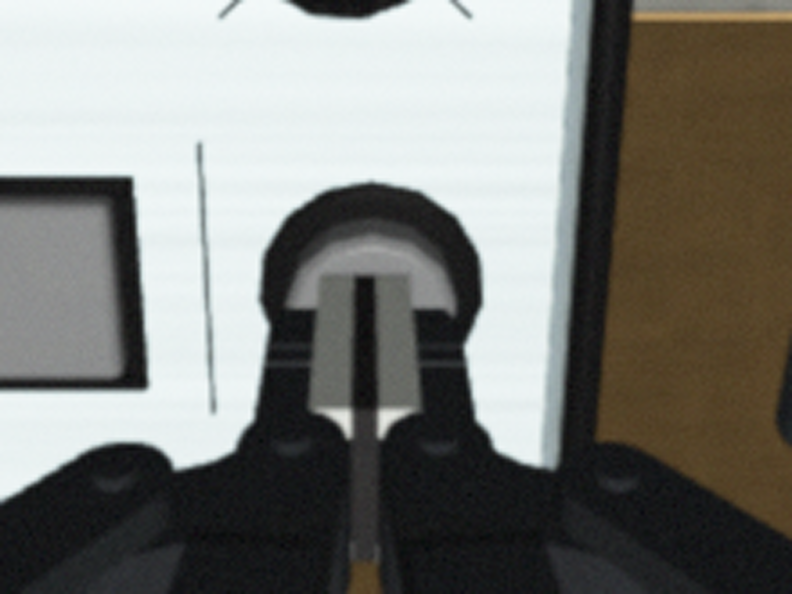

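The tips are centred on the tune button. Pressing it down past bottoming and holding.

Call:
{"method": "send_rows", "body": {
  "series": [
    {"delta_pos":[0.0005,0.0005,0.003],"twist":[0,0,0],"jaw":0},
    {"delta_pos":[0.0005,0.0005,0.006],"twist":[0,0,0],"jaw":0},
    {"delta_pos":[0.0005,0.0005,0.0085],"twist":[0,0,0],"jaw":0},
    {"delta_pos":[0.0005,0.0005,0.0085],"twist":[0,0,0],"jaw":0},
    {"delta_pos":[0.0005,0.0005,0.0085],"twist":[0,0,0],"jaw":0}
  ]
}}

```text
clock: 8.3
tool_pos: [0.532, -0.2491, 0.0863]
orientation: [0.994, -0.002, 0.105, 0.001]
force: [-5.5, 2.1, 12.1]
finger_gap: -0.0001
```

```bash
python3 - <<'E'
from h import *
s,c=look('wrist','w8',(180,180,400,345),3.6);print(s['clock'],s['tool_pos'],s['force'],go(s,np.array([.538,-.248,.0555])+n*(.025+.0055+.00086)))
E
```

```text
8.3 [ 0.53197182 -0.24909929  0.08632816] [-5.53303472  2.13311558 12.14701792] (array([-0.0005, -0.0011,  0.    ]), array([ 0.0006, -0.001 ,  0.0002]))
```

View pics/w8.png

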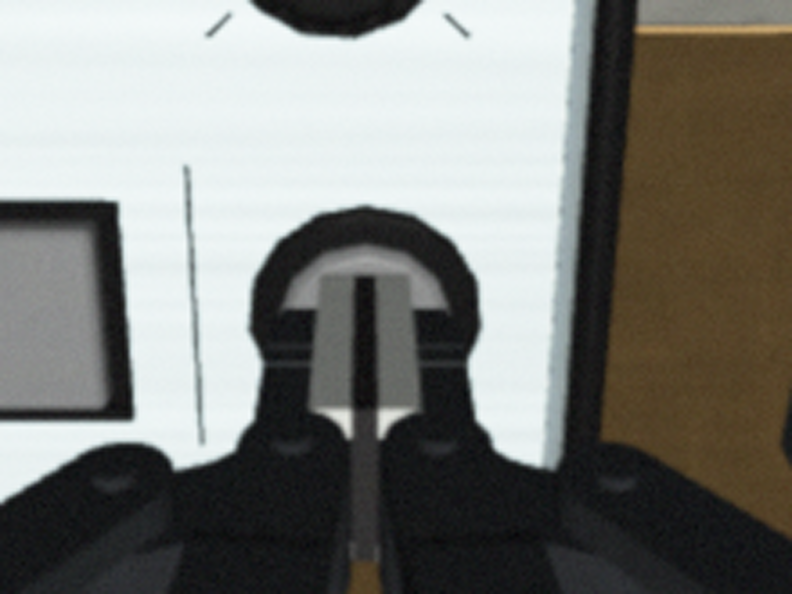

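13 N is well beyond the 4 N spring and the tip height matches the stop, so it is bottomed. Adding 0.5 mm and holding about 1.6 s.

Call:
{"method": "send_rows", "body": {
  "series": [
    {"delta_pos":[0,0,0.0005],"twist":[0,0,0],"jaw":0},
    {"delta_pos":[0,0,0.0005],"twist":[0,0,0],"jaw":0},
    {"delta_pos":[0,0,0.0005],"twist":[0,0,0],"jaw":0},
    {"delta_pos":[0,0,0.0005],"twist":[0,0,0],"jaw":0},
    {"delta_pos":[0,0,0.0005],"twist":[0,0,0],"jaw":0},
    {"delta_pos":[0,0,0.0005],"twist":[0,0,0],"jaw":0},
    {"delta_pos":[0,0,0.0005],"twist":[0,0,0],"jaw":0},
    {"delta_pos":[0,0,0.0005],"twist":[0,0,0],"jaw":0},
    {"delta_pos":[0,0,0.0005],"twist":[0,0,0],"jaw":0},
    {"delta_pos":[0,0,0.0005],"twist":[0,0,0],"jaw":0}
  ]
}}

```text
clock: 9.6
tool_pos: [0.532, -0.2491, 0.0863]
orientation: [0.994, -0.002, 0.105, 0.001]
force: [-7.4, 2.4, 17.3]
finger_gap: 0.0004
```

Call:
{"method": "send_rows", "body": {
  "series": [
    {"delta_pos":[0,0,0],"twist":[0,0,0],"jaw":0},
    {"delta_pos":[0,0,0],"twist":[0,0,0],"jaw":0},
    {"delta_pos":[0,0,0],"twist":[0,0,0],"jaw":0}
  ]
}}

```text
clock: 9.98
tool_pos: [0.532, -0.2491, 0.0862]
orientation: [0.994, -0.002, 0.105, 0.001]
force: [-8.5, 2.3, 17.2]
finger_gap: -0.0002
```

Call:
{"method": "send_rows", "body": {
  "series": [
    {"delta_pos":[0,0,-0.01],"twist":[0,0,0],"jaw":0},
    {"delta_pos":[0,0,-0.04],"twist":[0,0,0],"jaw":0},
    {"delta_pos":[0,-0.03,-0.09],"twist":[0,0,0],"jaw":0},
    {"delta_pos":[0,-0.08,-0.14],"twist":[0,0,0],"jaw":0},
    {"delta_pos":[0,-0.08,-0.16],"twist":[0,0,0],"jaw":0},
    {"delta_pos":[0,-0.08,-0.16],"twist":[0,0,0],"jaw":0},
    {"delta_pos":[0,-0.08,-0.16],"twist":[0,0,0],"jaw":0}
  ]
}}

```text
clock: 10.85
tool_pos: [0.4988, -0.169, 0.2404]
orientation: [0.995, -0.002, 0.104, -0.0]
force: [-0.3, -0.3, -0.5]
finger_gap: -0.0001
```

```bash
python3 - <<'E'
from h import *
s,c=look('wrist','w9',(110,70,480,250),2.1);print(s['clock'],s['tool_pos'],s['force'])
look('wrist','w10')
E
```

```text
10.85 [ 0.49881995 -0.1690068   0.2403844 ] [-0.25794918 -0.26352072 -0.53573034]
```

View pics/w9.png

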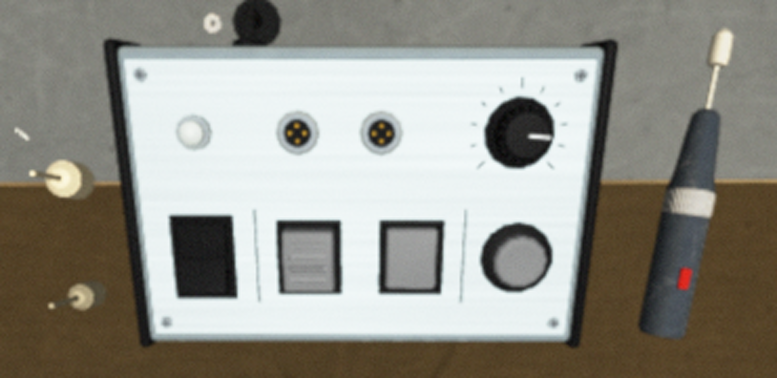

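View pics/w10.png

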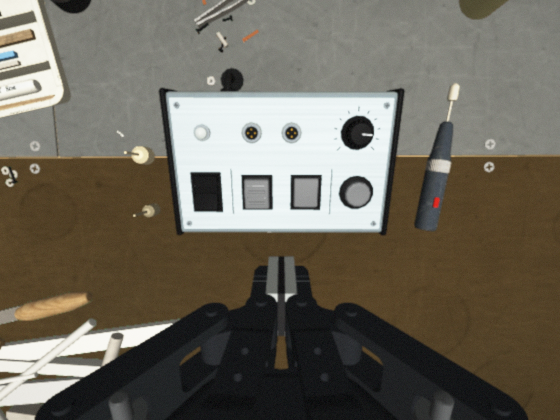

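The final view shows the smooth key in, the ribbed key out, the rocker on and tune back up. The knob pointer, handpiece and bobs look unmoved, and the arm is clear. Handing in.

```bash
python3 - <<'E'
from plant import close_job
print(close_job())
E
```

```text
the job is handed in; nothing more can be done
None
```

The console is set up for finishing and the job is handed in at about 11 s of the 48 s allowed. I pressed with closed fingertips, tool tilted 12° to be square to the face, in the order you asked.

| Step | What was done | Check |
|---|---|---|
| Right-hand range key | Pressed until it bottomed, about 20 N | Latched in, and the ribbed left-hand key popped up |
| Mains rocker | Far half pressed down | Snapped over: force fell to zero, and the picture shows the far half flat and the near half raised |
| Tune button | Held right down at 13–19 N for at least 1.6 s | Back up after release |

The last wrist pictures show all three still in those positions. The knob pointer, handpiece and both felt bobs look unmoved, judged by eye. The arm was clear, with the force reading at noise level.

- **Camera disagreement:** the top camera differed from the wrist and scene cameras by about 3–4 mm sideways, so I used the wrist and scene fixes. The tips were centred on each control.
- **Scene camera:** the arm blocked its view during the presses, so those checks rest on the wrist camera and the force readings.
- **Lens:** I saw no change in the lens with the mains on. I took the mains state from the rocker's position.

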